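# Fasten the draw latch of a plaster casting mould

### The arm

A 6-joint arm with a two-finger parallel gripper is mounted at the origin on the work surface. World frame = base frame: x ahead of the robot, y to its left, z up, the work surface at z = 0. Lengths are in m, angles in rad, forces in N, time in s.
With the tool pointing down it reaches from about 0.35 to 0.875 m from the base axis. Payload 4.2 kg.
Tool frame: the origin (TCP) lies on the centre line of the jaws, within the pads' length; the fingertips stand 11 mm ahead of it and the grasp point (between the pads) lies 8 mm behind it; z points along the fingers, y is the direction in which the jaws open and shut (so a half turn about z gives the same grasp; the last joint's range is limited). The gripper opens to 87 mm and grips with 3 to 60 N. Pads are 19 mm wide; open, the fingers measure 117 mm over their backs; the gripper's body (75 mm by 190 mm) begins 51 mm behind the grasp point.
Start: joints at [1.41, 0.385, 0.008, 0, -1.194, -0.259], TCP at [0.255, 0.571, 0.234] pointing down, gripper open.
Joint ranges: [-3.14, 3.14], [-1.21, 2.06], [-1.07, 1.41], [-3.16, 2.05], [-2.99, -0.16], [-3.1, 3.1]. Speed limits (rad/s): [2.79, 2.79, 3.14, 3.14, 3.14, 3.14].

### API

Orientations are given as [roll, pitch, yaw] about the fixed x, y, z axes, in that order (R = Rz(yaw) Ry(pitch) Rx(roll)).
In Python, from cell import ctrl gives the robot as it stands.
- The arm moves only by the tool arm_command, never from a script. Its argument "moves" is text: rows parted by semicolons, each of 7 numbers parted by spaces: the opening in per cent of the stroke, from 0 (shut) to 100 (fully open), then the shift along the tool's x, y, z in cm, then the turn, a rotation vector about the tool's x, y, z in degrees. A call has 1 to 12 rows; each row is the pose to reach, as a shift and turn from the pose commanded when the call began, along the tool's axes at that moment; what a row does not reach only later rows make up. A row lasts 1/8 s, in which the tool goes at most 62.5 mm and 10.7 degrees, less where a joint would pass 70% of its speed; a pose out of reach is approached as far as the arm can. A call with a gripper value outside its range is refused whole. The fingers move at their own pace and stop on an object; the grip force is fixed at half the most. Time passes only in rows, so rows that repeat a pose let the fingers close. It gives the time, the measured TCP pose, the force and the opening at its end, in the units of the state.
- ctrl.state(): the state, without advancing time (a new reading comes with each control period).
- ctrl.read_camera(name): name is "scene" or "top" or "wrist"; returns a dict with "img" (480x640x3 uint8, red, green, blue), "fovy" (degrees; the focal length in pixels is half the picture's height over the tangent of half this angle, whatever the lens; pixels are square), "cx", "cy" (the principal point, pixels), "rvec" (rotation vector, rad) and "tvec" (3), from world to camera coordinates, as OpenCV has them; the wrist camera has in their place "hand_eye" (4x4, takes a point from camera to tool coordinates, whose origin is the TCP and whose axes are the flange's). Camera axes: x right, y down, z forward; pixel columns grow to the right and rows downward; lengths in m; the calibration is good to about 2 mm. A picture is of the moment at which its call begins: read the wrist's pose just before it. There is no depth.
- ctrl.finish_job(): hands the job in, once; it reports no verdict.
The state is a dict: "time": time; "joint_pos": joint angles; "joint_vel": joint speeds; "tau": joint torques, N m; "ee_pos": TCP position; "orientation": TCP orientation; "contact_force": force on the tool from outside, world axes, zero at the start; "wrist_torque": the same for the moment, N m; "width": opening from 0.0 (shut) to 1.0 (fully open).
Only numpy, scipy, OpenCV 4.12 (cv2) and the standard library are available. Lean on these libraries where they do the work, as an engineer would, in place of code of your own. Each camera call takes 0.05 s, during which the arm holds its last target. There are 200 camera calls.

### The job

Two plaster casting moulds stand on the potter's bench; on the larger one the draw latch on top is still open. Swing its wire loop over so that it drops behind the hooked keeper on the other half, then swing the latch lever back and press it down flat, past centre, so that the two halves are drawn together and stay latched.

Things in the scene. Friction and masses are not known exactly. Their poses are not given: they have to be found in the camera images.
- mould: Larger white plaster mould on plywood (237x165), fixed. Origin: underside of the 12 mm board, at the seam end of the fixed half, midline; x to the loose half, z up. Fixed half x -115..0, y +-60, top z 92 mm. Loose half: 80x120, 0.8 kg, same top, starts 5-8 mm off, slides along x between low battens. Latch on top, at y=0; lever pivot axis along y at x -50, z 106. Smaller mould: already latched.
- lever (a joint): Latch lever: steel plate, 60 mm long from its pivot, 22 wide, 5 thick. Angle in rad: 0 = shut, at its stop, flat and pointing to mould -x, its top 6 mm over the pivot axis; 1.57 = upright; starts at 2.13-2.36, leaning to +x (limit 2.45). Stays where left (1 N at its end moves it). Dead centre with the loop hooked: about 0.26. Its end passes inside the loop.
- bail_bar (a point): Mid cross bar of the U-shaped wire loop (5 mm wire, 45 wide, bar 80 mm from its pin; pin on the lever, 18 mm from the pivot, 15 deg to the underside of the plate's line). Swings freely. Starts leaning to mould -x, 17-30 deg past upright, bar about 90 mm above the pivot. Pushed to +x beyond upright it falls by itself; the bar lands behind the keeper if the lever still leans to +x.
- keeper (a point): Steel keeper on the loose half: upright plate 26 wide, 6 thick, 24 mm high above the plaster, with a lip at its top jutting 5 mm to +x. The point is the bar's seat: on the plate's +x side under the lip, 10 mm above the plaster. Moves with the loose half; at x 13 mm in the mould's frame when the halves touch. Axes as the mould's.
There are look-alikes about, which are no part of the job. What is shaped like the part that bears keeper but pink or purple is not meant.

How it is judged:
On the way, in this order (a step that is already met when the one before it is completed fails the run):
1. the wire loop's bar lies behind the keeper, below its lip, with the lever still open (x of bail_bar in the frame of keeper between -0.005 and 0.03 m and z of bail_bar in the frame of keeper below 0.0085 m and value of joint lever above 1 rad), for 0.2 s.
2. the lever is pressed down flat past centre with the loop hooked and the halves drawn together (x of bail_bar in the frame of keeper between -0.005 and 0.03 m and z of bail_bar in the frame of keeper below 0.0085 m and value of joint lever below 0.15 rad and x of keeper in the frame of mould below 0.0165 m), for 0.2 s.
At the end, for the whole second after the job is handed in: The bar of the wire loop is behind the keeper and below its lip, the lever is down past centre (below 0.15 rad) and at rest, and the loose half is drawn up to the fixed half (gap under about 3 mm) (all of step 2 and velocity of joint lever between -0.05 and 0.05 rad/s); the robot touches nothing.
It also fails if it takes over 35 s, if anything falls off the work surface, if the arm or the gripper's body presses on something with over 40 N, if the wrist force passes 120 N, or if a joint passes its speed limit or range.

## Working session

There is one attempt and no reset: what is moved stays moved. The work goes in short steps, Python scripts to look and compute and a tool call to move; the robot and the scene stay as the last step left them, time stands still between calls to the robot, and variables do not carry over. Pictures are saved under pics/ and viewed, about 8 in all and at most 12, crops included, and the job is handed in when it is done.

Besides the shell and the picture viewer there is one more tool, called after "Request:" by a JSON object that holds its "op" and its "data", one argument or row to a line. arm_command: Moves the arm, as the interface text tells. Its arguments: {"type":"object","properties":{"moves":{"type":"string"}},"required":["moves"]}

```bash
mkdir -p pics; ls; cat > h.py <<'E'
import numpy as np, cv2
from cell import ctrl
from scipy.spatial.transform import Rotation as R
def cam(n):
    s=ctrl.state(); c=ctrl.read_camera(n); im=c["img"]
    f=240/np.tan(np.radians(c["fovy"])/2); K=np.array([[f,0,c["cx"]],[0,f,c["cy"]],[0,0,1]])
    if "rvec" in c:
        Rw=R.from_rotvec(np.ravel(c["rvec"])).as_matrix(); t=np.ravel(c["tvec"])
    else:
        T=np.eye(4); T[:3,:3]=R.from_euler('xyz',s["orientation"]).as_matrix(); T[:3,3]=s["ee_pos"]
        M=np.linalg.inv(T@np.array(c["hand_eye"])); Rw,t=M[:3,:3],M[:3,3]
    return im,(K,Rw,t)
def ray(c,p):
    K,Rw,t=c; d=Rw.T@np.linalg.solve(K,[p[0],p[1],1.]); return -Rw.T@t,d/np.linalg.norm(d)
def onz(c,p,z):
    o,d=ray(c,p); return o+d*(z-o[2])/d[2]
def proj(c,P):
    K,Rw,t=c; q=(K@(Rw@np.atleast_2d(P).T+t[:,None])); return (q[:2]/q[2]).T
def tri(c1,p1,c2,p2):
    o1,d1=ray(c1,p1);o2,d2=ray(c2,p2)
    s=np.linalg.lstsq(np.c_[d1,-d2],o2-o1,rcond=None)[0]
    a,b=o1+s[0]*d1,o2+s[1]*d2; return (a+b)/2,np.linalg.norm(a-b)
def save(n,im,box=None,k=1):
    if box: im=im[box[1]:box[3],box[0]:box[2]]
    cv2.imwrite('pics/'+n,cv2.resize(im[:,:,::-1],None,fx=k,fy=k,interpolation=cv2.INTER_CUBIC))
E
python3 - <<'E'
from h import *
import pickle
d={}
for n in("scene","top"):
    d[n]=cam(n); save(n+"0.png",d[n][0]); K,Rw,t=d[n][1]; print(n,K[0,0],-Rw.T@t,Rw[2])
pickle.dump(d,open('v0.pkl','wb'))
print(ctrl.state())
E
```

```text
pics
scene 467.6811232799738 [1.14297053 0.35671213 0.62898162] [-0.73362315 -0.30991249 -0.60477378]
top 594.750564834478 [0.29953334 0.07362875 1.27863257] [ 0.13753098  0.03053203 -0.99002678]
{'time': 0.1, 'joint_pos': array([ 1.40963398e+00,  3.85438121e-01,  6.78489708e-03, -4.30473338e-04,
       -1.19398868e+00, -2.58604360e-01]), 'joint_vel': array([ 4.01266610e-06, -1.75156388e-03,  3.09795909e-03,  1.83840696e-03,
        3.41142054e-04,  1.77315592e-03]), 'tau': array([-7.77453770e-04, -3.91689742e+01,  1.87936091e+01,  4.23190847e+00,
        1.34890658e-02, -6.53371740e-05]), 'ee_pos': array([0.25449087, 0.57028615, 0.23260348]), 'orientation': array([ 3.13970612e+00, -8.53015326e-05, -4.19925389e-01]), 'contact_force': array([ 0.06568897,  0.26517054, -0.10993954]), 'wrist_torque': array([-0.01737321, -0.04449134, -0.00419579]), 'width': 0.9987121637635663}
```

View pics/scene0.png

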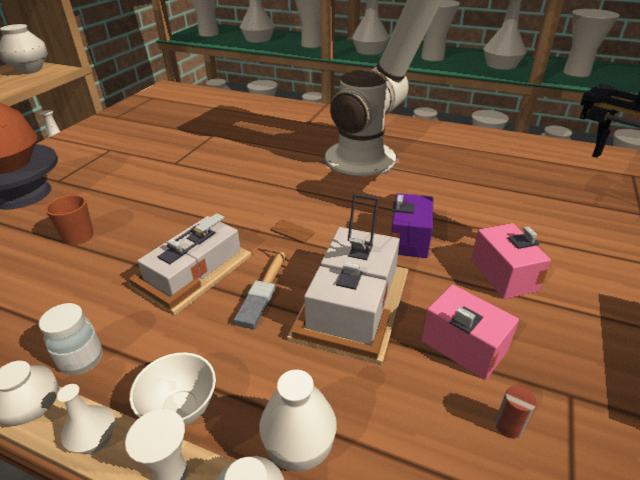

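View pics/top0.png

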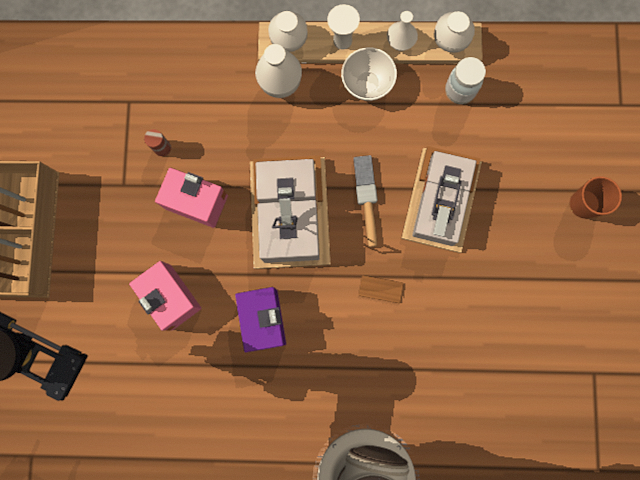

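The mould in question is the white one with the open loop, at top (288,212) and scene (350,285). The smaller white one at top (445,200) is already latched. The three pink and purple blocks, at top (190,195), (163,297) and (262,320), are look-alikes. I'll confirm this in one enlarged composite.

```bash
python3 - <<'E'
import pickle,numpy as np,cv2
d=pickle.load(open('v0.pkl','rb'))
a=cv2.resize(d['top'][0][145:275,240:340],None,fx=4.4,fy=4.4,interpolation=cv2.INTER_CUBIC)
b=cv2.resize(d['scene'][0][190:360,285:415],None,fx=3.36,fy=3.36,interpolation=cv2.INTER_CUBIC)
h=min(len(a),len(b)); im=np.hstack([a[:h,:],b[:h,:]])[:,:800]; print(a.shape,b.shape,im.shape)
cv2.imwrite('pics/crop1.png',im[:,:,::-1])
E
```

```text
(572, 440, 3) (571, 437, 3) (571, 800, 3)
```

View pics/crop1.png

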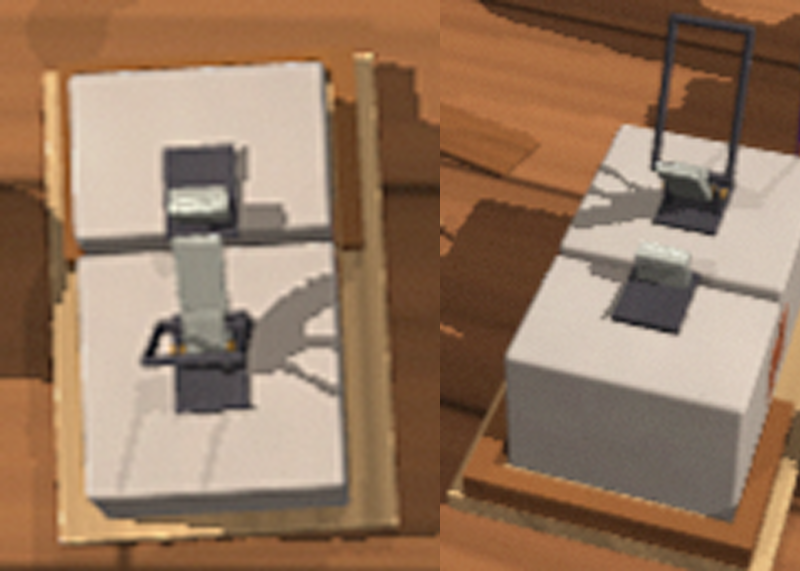

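Crop 1 confirms it: a white mould with the loop upright, the lever leaning to +x, and a white/steel keeper on the loose half. The fixed half's top corners in the crop are about (80,250), (333,240), (90,497) and (345,487). The bar runs (143,362)–(240,355) in the top view and (670,17)–(752,30) in the scene view.

```bash
cat > m.py <<'E'
from h import *
import pickle
d=pickle.load(open('v0.pkl','rb')); T=d['top'][1]; S=d['scene'][1]
ct=lambda u,v:np.array([240+u/4.4,145+v/4.4]); cs=lambda u,v:np.array([285+(u-440)/3.36,190+v/3.36])
E
python3 - <<'E'
from m import *
q=lambda u,v:onz(T,ct(u,v),.092)
A,B,C,D=q(80,250),q(333,240),q(90,497),q(345,487)
E,F,G,H=q(68,75),q(322,62),q(78,238),q(330,228)
n=np.linalg.norm
print('fixed',A,B,C,D,'w',n(A-B),n(C-D),'L',n(A-C),n(B-D)); print('loose',E,F,n(E-F),n(E-G),n(F-H))
# scene check: fixed/loose seam corners and loose front corners
for u,v in[(510,357),(742,412),(563,250),(780,298),(622,125)]: print('S',onz(S,cs(u,v),.092))
print('bar', tri(T,ct(143,362),S,cs(670,17)), tri(T,ct(240,355),S,cs(752,30)))
print('lever tip', tri(T,ct(200,236),S,cs(683,168)))
print('keeper top z.116',onz(T,ct(168,190),.116),onz(T,ct(228,186),.116),onz(S,cs(640,243),.116),onz(S,cs(692,252),.116))
E
```

```text
fixed [0.55546684 0.22799491 0.092     ] [0.56164079 0.11060805 0.092     ] [0.44011941 0.21974076 0.092     ] [0.44648158 0.10301205 0.092     ] w 0.11754911581419239 0.11690196619525403 L 0.11564238113170948 0.11540945615615192
loose [0.63906222 0.23628961 0.092     ] [0.64655636 0.11731045 0.092     ] 0.1192149424091745 0.07825133807852036 0.07942635169920734
S [0.65014533 0.12195487 0.092     ]
S [0.64310068 0.23645803 0.092     ]
S [0.56749545 0.11573588 0.092     ]
S [0.56124519 0.23114955 0.092     ]
S [0.45246992 0.10546654 0.092     ]
bar (array([0.49089503, 0.16619513, 0.20257996]), np.float64(0.041173140809505196)) (array([0.48440711, 0.16546196, 0.19140266]), np.float64(0.040543432022349335))
lever tip (array([0.54930283, 0.17037258, 0.14885325]), np.float64(0.0057475754283877484))
keeper top z.116 [0.57868568 0.18552049 0.116     ] [0.58087025 0.15817501 0.116     ] [0.57393135 0.16036162 0.116     ] [0.57082857 0.1867687  0.116     ]
```

```bash
python3 - <<'E'
from m import *
print('bar', tri(T,ct(143,362),S,cs(752,30)), tri(T,ct(240,355),S,cs(670,17)))
pickle.dump((np.array([.560,.1705,0]),np.radians(3.7)),open('mf.pkl','wb'))
O,y=np.array([.560,.1705,0]),np.radians(3.7); M=R.from_euler('z',y)
for n,p in [('piv',(-.05,0,.106)),('bar25',(-.077,0,.194)),('pre',(-.105,0,.189))]: print(n,M.apply(p)+O)
s=ctrl.state(); Rt=R.from_euler('xyz',s['orientation'])
tgt=M.apply((-.115,0,.205))+O
print('shift cm',Rt.inv().apply(tgt-s['ee_pos'])*100, 'turn',np.degrees((Rt.inv()*R.from_euler('xyz',[np.pi,0,y])).as_rotvec()))
E
```

```text
bar (array([0.48529897, 0.18649688, 0.19582594]), np.float64(0.00025107196991091326)) (array([0.48906348, 0.14480806, 0.19615139]), np.float64(0.0015827553897413626))
piv [0.51010422 0.16727338 0.106     ]
bar25 [0.4831605  0.16553101 0.194     ]
pre [0.45521886 0.16372411 0.189     ]
shift cm [34.01894206 29.40094419  2.81872065] turn [ 1.07151447e-01  2.13935648e-02 -2.77599488e+01]
```

Request:
{"op": "arm_command", "data": {
  "moves": "0 4 3.5 0 0 0 -4; 0 8 7 0 0 0 -8; 0 12.5 11 0 0 0 -12; 0 17 14.5 0 0 0 -16; 0 21 18 0 0 0 -20; 0 25 21.5 0 0 0 -24; 0 29 25 0 0 0 -27.8; 0 32 27.5 0 0 0 -27.8; 0 34 29.4 1 0 0 -27.8; 0 34 29.4 2.8 0 0 -27.8; 0 34 29.4 4.4 0 0 -27.8; 0 34 29.4 4.4 0 0 -27.8"
}}

```text
time: 1.6
ee_pos: [0.4445, 0.1629, 0.1882]
orientation: [3.14, 0.003, 0.065]
contact_force: [0.4, -0.6, 0.9]
width: 0.01
```

```bash
cat > q.py <<'E'
from h import *
import pickle
O,y=pickle.load(open('mf.pkl','rb')); M=R.from_euler('z',y)
def tm():
    s=ctrl.state(); print('t',round(s['time'],2),'TCP in mould mm',np.round(M.inv().apply(s['ee_pos']-O)*1000,1),'rpy',np.round(np.degrees(s['orientation']),1),'F',np.round(s['contact_force'],1),'w',round(s['width'],2))
E
python3 - <<'E'
from q import *
tm(); im,c=cam('scene'); save('s1.png',im,(285,150,415,320),3.4)
E
```

```text
t 1.6 TCP in mould mm [-1.158e+02 -1.000e-01  1.882e+02] rpy [179.9   0.2   3.7] F [ 0.4 -0.6  0.9] w 0.01
```

View pics/s1.png

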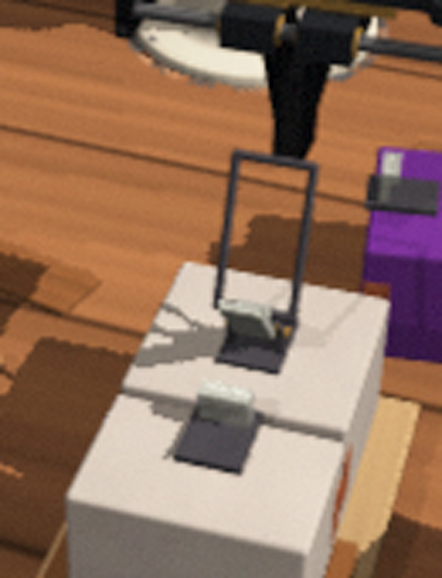

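The bar is at (235–316, 155–165) in the crop, with the shut fingers just behind it and reaching below it. Next I push it over to +x.

Request:
{"op": "arm_command", "data": {
  "moves": "0 1.5 0 0 0 0 0; 0 2.5 0 0 0 0 0; 0 3.5 0 0 0 0 0; 0 4.5 0 0 0 0 0; 0 5.5 0 0 0 0 0; 0 6.5 0 0 0 0 0; 0 7.5 0 0 0 0 0; 0 8.6 0 0 0 0 0; 0 8.6 0 0 0 0 0; 0 8.6 0 0 0 0 0; 0 8.6 0 0 0 0 0; 0 8.6 0 0 0 0 0"
}}

```text
time: 3.15
ee_pos: [0.5309, 0.1693, 0.1897]
orientation: [-3.142, -0.0, 0.066]
contact_force: [0.3, 0.4, -0.3]
width: 0.005
```

```bash
python3 - <<'E'
from q import *
tm(); d={}
for n,b in (('scene',(285,190,415,330)),('top',(240,145,340,275))):
    d[n]=cam(n)
a=cv2.resize(d['top'][0][145:275,240:340],None,fx=4.4,fy=4.4,interpolation=cv2.INTER_CUBIC)
b=cv2.resize(d['scene'][0][190:360,285:392],None,fx=3.36,fy=3.36,interpolation=cv2.INTER_CUBIC)
cv2.imwrite('pics/c2.png',np.hstack([a[:571],b[:571]])[:,:800,::-1]); pickle.dump(d,open('v2.pkl','wb'))
E
```

```text
t 3.15 TCP in mould mm [-29.1   0.7 189.7] rpy [-180.    -0.     3.8] F [ 0.3  0.4 -0.3] w 0.0
```

View pics/c2.png

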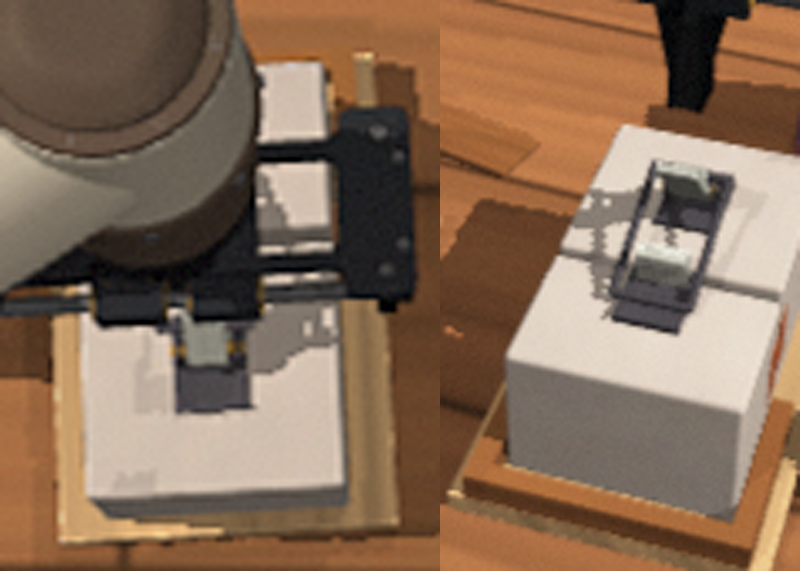

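The bar now lies beyond the keeper, at scene crop (613–690, 292–310), with the keeper's top inside the loop, and the lever still leans to +x. Next I go over the lever end and down in front of it.

Request:
{"op": "arm_command", "data": {
  "moves": "0 0 0 -0.5 0 0 0; 0 2.1 0 -0.5 0 0 0; 0 4.1 0 -0.5 0 0 0; 0 4.1 0 0 0 0 0; 0 4.1 0 1.3 0 0 0; 0 4.1 0 2.6 0 0 0; 0 4.1 0 3.9 0 0 0; 0 4.1 0 3.9 0 0 0"
}}

```text
time: 4.25
ee_pos: [0.571, 0.1716, 0.1489]
orientation: [3.14, 0.003, 0.065]
contact_force: [-0.1, 0.4, 0.1]
width: 0.005
```

```bash
python3 - <<'E'
from q import *
tm()
d=pickle.load(open('v2.pkl','rb')); c=d['scene'][1]
cs=lambda u,v:np.array([285+(u-440)/3.36,190+v/3.36])
print('bar mould',M.inv().apply(onz(c,cs(650,303),.097)-O),'keeper top',M.inv().apply(onz(c,cs(665,250),.116)-O))
im,c=cam('scene'); save('s3.png',im,(285,150,415,320),3.4)
E
```

```text
t 4.25 TCP in mould mm [ 11.1   0.3 148.9] rpy [179.9   0.2   3.8] F [-0.1  0.4  0.1] w 0.0
bar mould [0.03425134 0.00074055 0.097     ] keeper top [0.01454697 0.00235077 0.116     ]
```

View pics/s3.png

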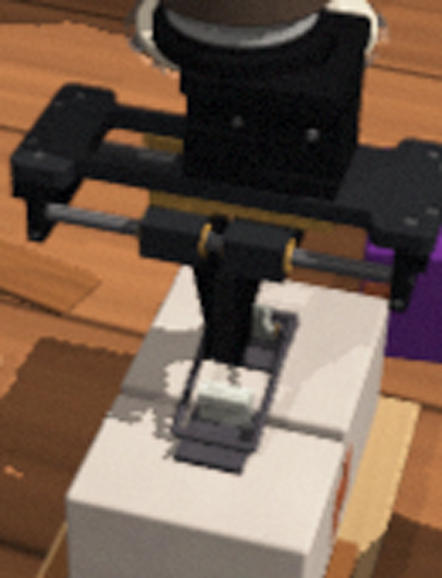

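The fingers stand between the lever and the keeper, inside the loop. The bar measures at x 34 mm and the keeper top at about 14.5 mm, as expected. Next I swing the lever back along its arc.

Request:
{"op": "arm_command", "data": {
  "moves": "0 -0.9 0 0 0 0 0; 0 -1.7 0 -0.1 0 0 0; 0 -2.5 0 -0.3 0 0 0; 0 -3.3 0 -0.5 0 0 0; 0 -4.0 0 -0.6 0 0 0; 0 -4.7 0 -0.7 0 0 0; 0 -5.5 0 -0.85 0 0 0; 0 -6.3 0 -1.0 0 0 0; 0 -7.0 0 -1.0 0 0 0; 0 -7.7 0 -0.8 0 0 0; 0 -7.7 0 -0.8 0 0 0"
}}

```text
time: 5.68
ee_pos: [0.4941, 0.1667, 0.1583]
orientation: [3.141, 0.002, 0.066]
contact_force: [0.5, 0.0, 0.8]
width: 0.006
```

```bash
python3 - <<'E'
from q import *
tm()
im,c=cam('scene'); save('s4.png',im,(285,150,415,320),3.4)
E
```

```text
t 5.67 TCP in mould mm [-66.    0.4 158.3] rpy [1.8e+02 1.0e-01 3.8e+00] F [0.5 0.  0.8] w 0.01
```

View pics/s4.png

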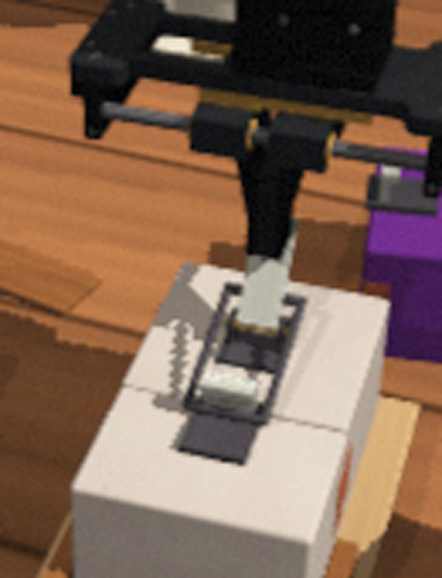

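The lever is about 0.9 rad, with the finger tip on its top face. The bar at (190–265, 405–420) has come up against the keeper's far side. I continue down in two parts.

Request:
{"op": "arm_command", "data": {
  "moves": "0 -0.4 0 0.3 0 0 0; 0 -0.75 0 0.6 0 0 0; 0 -1.05 0 0.9 0 0 0; 0 -1.35 0 1.3 0 0 0; 0 -1.6 0 1.7 0 0 0; 0 -1.85 0 2.15 0 0 0"
}}

```text
time: 6.48
ee_pos: [0.476, 0.1655, 0.1362]
orientation: [3.141, 0.002, 0.065]
contact_force: [-0.1, 0.2, 0.5]
width: 0.006
```

```bash
python3 -c "
from q import *
tm()"
```

```text
t 6.47 TCP in mould mm [-84.2   0.5 136.2] rpy [1.8e+02 1.0e-01 3.7e+00] F [-0.1  0.2  0.5] w 0.01
```

Request:
{"op": "arm_command", "data": {
  "moves": "0 -0.2 0 0.4 0 0 0; 0 -0.3 0 0.7 0 0 0; 0 -0.4 0 1.0 0 0 0; 0 -0.4 0 1.3 0 0 0; 0 -0.4 0 1.45 0 0 0; 0 -0.4 0 1.45 0 0 0"
}}

```text
time: 7.22
ee_pos: [0.4727, 0.1655, 0.1233]
orientation: [3.141, -0.0, 0.066]
contact_force: [-1.8, -0.4, 4.9]
width: 0.004
```

```bash
python3 - <<'E'
from q import *
tm()
im,c=cam('scene'); save('s5.png',im,(285,150,415,320),3.4)
E
```

```text
t 7.22 TCP in mould mm [-87.4   0.6 123.3] rpy [180.   -0.    3.8] F [-1.8 -0.4  4.9] w 0.0
```

View pics/s5.png

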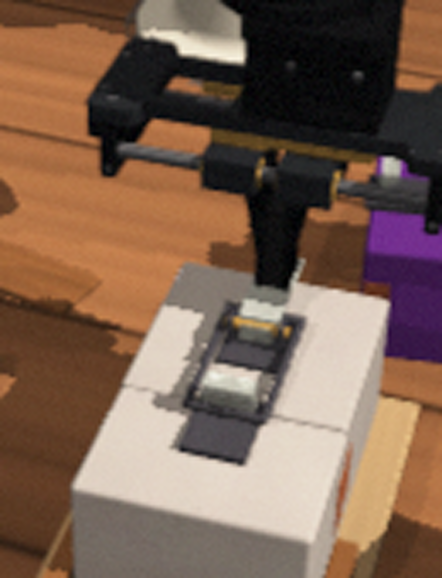

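The lever looks nearly flat, with the finger tip at z 112 mm and 5 N of force. I press further until the stop is firm.

Request:
{"op": "arm_command", "data": {
  "moves": "0 0 0 0.2 0 0 0; 0 0 0 0.4 0 0 0; 0 0 0 0.6 0 0 0; 0 0 0 0.6 0 0 0; 0 0 0 0.6 0 0 0"
}}

```text
time: 7.9
ee_pos: [0.4728, 0.1655, 0.1225]
orientation: [3.141, -0.002, 0.068]
contact_force: [-15.4, -1.8, 36.8]
width: 0.004
```

That is a firm stop at z 111.5 mm with 37 N. I lift straight off and check.

Request:
{"op": "arm_command", "data": {
  "moves": "0 0 0 0 0 0 0; 0 0 0 -0.8 0 0 0; 0 0 0 -2 0 0 0; 0 0 0 -5 0 0 0; 0 -5 0 -9 0 0 0; 0 -10 0 -11 0 0 0; 0 -12 8 -12 0 0 0; 0 -12 14 -12 0 0 0; 0 -12 20 -12 0 0 0; 0 -12 20 -12 0 0 0"
}}

```text
time: 9.15
ee_pos: [0.3655, -0.0447, 0.2367]
orientation: [3.141, 0.0, 0.06]
contact_force: [0.1, 0.6, 0.0]
width: 0.001
```

```bash
python3 - <<'E'
from q import *
tm(); d={n:cam(n) for n in('scene','top')}
a=cv2.resize(d['top'][0][145:275,240:340],None,fx=4.4,fy=4.4,interpolation=cv2.INTER_CUBIC)
b=cv2.resize(d['scene'][0][220:330,310:400],None,fx=5.2,fy=5.2,interpolation=cv2.INTER_CUBIC)[:571,:360]
cv2.imwrite('pics/c6.png',np.hstack([a[:571],b[:571]])[:,:800,::-1]); pickle.dump(d,open('v6.pkl','wb'))
E
```

```text
t 9.15 TCP in mould mm [-208.  -202.2  236.7] rpy [180.    0.    3.5] F [0.1 0.6 0. ] w 0.0
```

View pics/c6.png

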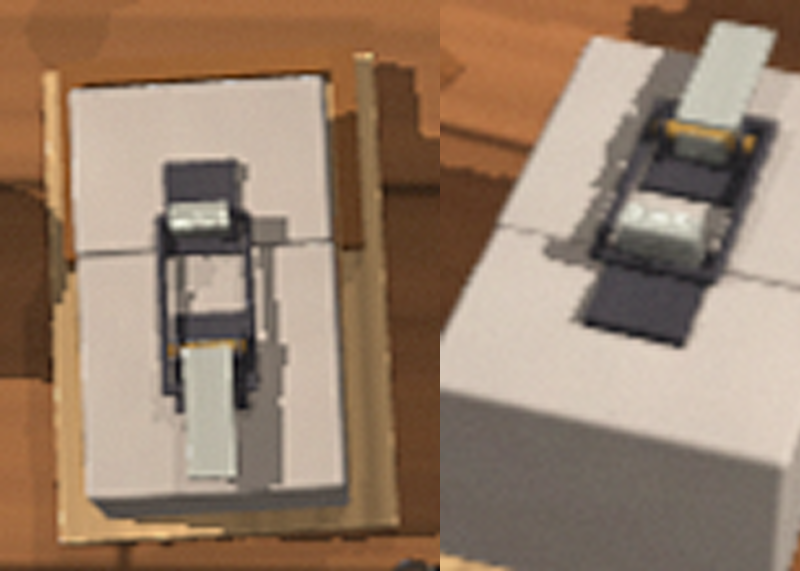

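The seam is closed, the lever lies flat along −x, and the bar is behind the keeper. I run one numeric check and hand in.

```bash
python3 - <<'E'
from q import *
d=pickle.load(open('v6.pkl','rb')); c=d['top'][1]; s=d['scene'][1]; ct=lambda u,v:np.array([240+u/4.4,145+v/4.4]); cs=lambda u,v:np.array([310+(u-440)/5.2,220+v/5.2])
f=lambda P:np.round(M.inv().apply(P-O)*1000,1)
p,e=tri(c,ct(212,478),s,cs(743,26)); print('tip',f(p),e)
print('loose far edge',f(onz(c,ct(70,88),.092)),f(onz(c,ct(327,75),.092)),'bar~',f(onz(s,cs(655,268),.1)))
print(ctrl.state()['time'],ctrl.finish_job())
E
```

```text
tip [-112.7   -0.8  109.2] 0.0005231227905866353
loose far edge [76.8 59.8 92. ] [ 76.6 -60.7  92. ] bar~ [ 14.7   1.8 100. ]
the job is handed in; nothing more can be done
9.25 None
```

The larger mould is latched and the job is handed in at 9.25 s on the robot's clock; no verdict was reported. I pushed the wire loop over with the shut fingers and it fell behind the keeper. I then swung the lever back along its arc and pressed it onto its stop, and moved the arm clear.

What the last checks showed:
- **Lever:** it met a firm stop at about 37 N with the fingertips at z 111.5 mm, where 112 mm is expected when flat. After release its end triangulated at x −113, z 109 mm. Flat and shut would be x −110, z 112 mm, so this agrees within the calibration error.
- **Loop bar:** it is behind the keeper at about x 15 mm, measured assuming a height of 100 mm. The keeper's nominal seat is at 13 mm.
- **Halves:** the seam looks closed in both pictures. The loose half's far edge measures 76.7 mm against a nominal 80 mm. That 3 mm difference fits the offset between the two cameras, because I averaged them when setting the mould's origin.
- **Robot:** it touches nothing, and the wrist force is about zero.

Nothing failed. The only disagreement was that 3–4 mm camera offset along x.

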